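Shim the rocking tube carousel

ROBOT

A 6-joint arm with a two-finger parallel gripper is mounted at the origin on the work surface. World frame = base frame: x ahead of the robot, y to its left, z up, the work surface at z = 0. Lengths are in m, angles in rad, forces in N, time in s.
With the tool pointing down it reaches from about 0.35 to 0.875 m from the base axis. Payload 4.2 kg.
Tool frame: the origin (TCP) lies midway between the tips of the shut fingers; the grasp point (between the pads) lies 19 mm behind it; z points along the fingers, y is the line along which they close (so a half turn about z gives the same grasp; the last joint's range is limited). The gripper opens to 87 mm and grips with 3 to 60 N. Pads are 19 mm wide; open, the fingers measure 117 mm over their backs; the gripper's body (75 mm by 190 mm) begins 51 mm behind the grasp point.
Start: joints at [-1.07, 0.385, 0.008, 0, -1.194, -0.259], TCP at [0.15, -0.607, 0.223] pointing down, gripper open.
Joint ranges: [-3.14, 3.14], [-1.21, 2.06], [-1.07, 1.41], [-3.16, 2.05], [-2.99, -0.16], [-3.1, 3.1]. Speed limits (rad/s): [2.79, 2.79, 3.14, 3.14, 3.14, 3.14].

INTERFACE

Orientations are given as a unit quaternion [x, y, z, w].
In Python, from cell import observe, imaging, ctrl gives the robot as it stands.
- The arm moves only by the tool send_rows, never from a script. Its argument "targets" is a list of rows, each a list of 3 entries, a list of its own where there are three numbers: the turn, a rotation vector about the tool's x, y, z in units of 5 degrees (1.0 is 5 degrees), then the shift along the tool's x, y, z in units of 30 mm (1.0 is 30 mm), then the finger opening in mm, from 0 to 87. In form: [[[wx, wy, wz], [dx, dy, dz], jaw], ...]. A call has 1 to 12 rows; each row is the pose to reach, as a shift and turn from the pose commanded when the call began, along the tool's axes at that moment; what a row does not reach only later rows make up. A row lasts 1/10 s, in which the tool goes at most 50 mm and 8.59 degrees, less where a joint would pass 70% of its speed; a pose out of reach is approached as far as the arm can. A call with a gripper value outside its range is refused whole. The fingers move at their own pace and stop on an object; "grip_force" is the grip in N (left out, the last holds). Time passes only in rows, so rows that repeat a pose let the fingers close. It gives the time, the measured TCP pose, the force, the opening and the grip force at its end, in the units of the state.
- observe(): the state, without advancing time (a new reading comes with each control period).
- imaging.capture(name): name is "scene" or "side" or "wrist"; returns a dict with "frame" (400x640x3 uint8, blue, green, red), "fx", "fy", "cx", "cy" (pixels), "position" and "orientation" of the camera in the world; the wrist camera has in their place "tool_from_camera" (4x4, takes a point from camera to tool coordinates, whose origin is the TCP and whose axes are the flange's). Camera axes: x right, y up, looking along -z (the intrinsics and any distortion apply to the point x, -y, -z); pixel columns grow to the right and rows downward; lengths in m; the calibration is good to about 2 mm. The wrist camera is an equidistant fisheye: a pixel r from the principal point sees the ray r / f radians off the axis. A picture is of the moment at which its call begins: read the wrist's pose just before it. There is no depth.
- ctrl.sign_off(): hands the job in; it is judged then, once.
The state is a dict: "time_s": time; "q": joint angles; "dq": joint speeds; "tau": joint torques, N m; "eef_pos": TCP position; "orientation": TCP orientation; "force": force on the tool from outside, world axes, zero at the start; "moment": the same for the moment, N m; "finger_gap": finger opening in m; "gripper_force": force on a finger pad.
Only numpy, scipy, OpenCV 4.12 (cv2) and the standard library are available. Lean on these libraries where they do the work, as an engineer would, in place of code of your own. Each camera call takes 0.05 s, during which the arm holds its last target. There are 200 camera calls.

TASK

The tube carousel rocks because the foot under its red cap is too short. Push the green wedge along the bench, thin end first, under that foot until the carousel stands level and no longer leans, then leave the wedge there, lying flat and with the foot well within its width. The wedge must not be picked up, the carousel must not be touched by the robot, and the other things must stay where they are.

Things in the scene. Friction and masses are not known exactly. Their poses are not given: they have to be found in the camera images.
- stand: the carousel's two fixed side feet, 120 mm either side of the origin along y. Origin on the bench under the column; z up; x points from the short foot to the rear foot. Above it, grey: a cross of 34 mm wide arms reaching 136 mm out (26 to 40 mm above the bench), a 152 mm toothed disc (40 to 56 mm) and a column with tubes (to 206 mm)
- carousel (a joint): lean of the carousel about the line of its side feet, rad: 0 = level, with the rear foot on the bench (it cannot go beyond); about 0.058 = leaning on the short foot. It leans by its own weight, 2 to 4 N on the short foot, and rises as the wedge is pushed under
- short_foot (a point): lowest point, centre of the short foot's shallow dome (black rubber, 28 mm across, rim 2.5 mm higher), 120 mm from the stand's origin towards its -x. 8 mm above the bench when level, about 1 mm when leaning, so that the wedge's thin end just passes under
- red_cap (a point): top of the red round cap, 26 mm across, on the end of the arm right above the short foot; 50 mm above the bench when level
- wedge: green wedge, loose on the bench, about 90 g, 95 mm long, 44 mm wide, 1.6 mm thick at the thin end, 18 mm at the thick end. Origin at the centre of its underside; x points along its length from thick to thin end, z up. It slides on the bench with about 1 N and under the foot with some 2 to 8 N, and stays there by friction
- wedge_thin_end (a point): middle of the wedge's thin edge, at the bench. The carousel is level when this has passed some 30 to 37 mm beyond the foot's centre; beyond that the wedge jams and the force rises quickly
- wedge_thick_end (a point): centre of the wedge's flat upright thick end face (where to push), 9 mm above the bench
- red_rack: a bystander: red tube rack 72 x 156 mm, 95 mm tall with its tubes; origin at the centre of its underside
- white_rack: a bystander: white tube rack 72 x 156 mm, 95 mm tall with blue-capped tubes; origin at the centre of its underside
- tip_box: a bystander: orange pipette tip box 75 x 110 mm, 62 mm tall, yellow tips; origin at the centre of its underside
- reagent_bottle: a bystander: amber bottle, 48 mm across, 100 mm tall, white cap; origin at the centre of its underside
- sample_jar: a bystander: white jar with a blue lid, 54 mm across, 65 mm tall; origin at the centre of its underside
- timer: a bystander: white lab timer lying flat, 60 x 70 x 22 mm; origin at the centre of its underside
Mind the look-alikes: they are no part of the job. What is meant by the wedge is not purple, and is the smaller of those in its own colour.

How it is judged:
At the end, for the whole second after the job is handed in: The carousel stands level (lean under 0.006 rad of the 0.058 at the start) and still, carried by the wedge under its short foot, the foot's centre within 18 mm of the wedge's centre line; the wedge lies flat on the bench, at rest (value of joint carousel below 0.006 rad and velocity of joint carousel between -0.01 and 0.01 rad/s and contact force between wedge and stand above 0.3 N and y of short_foot in the frame of wedge between -0.018 and 0.018 m and angle between wedge's own z axis and vertical below 0.04 rad and linear speed of wedge below 0.01 m/s); the robot touches nothing.
It fails at once if the wedge is lifted or tipped off the bench (height (world z) of wedge above 0.01 m or angle between wedge's own z axis and vertical above 0.15 rad).
It fails at once if the robot touches the carousel (contact force between any of the arm, the fingers and stand above 1 N).
It fails at once if a bystander is moved by more than 15 mm (distance of any of red_rack, white_rack, tip_box, reagent_bottle, sample_jar, timer from where it was at the start of the episode above 0.015 m).
It also fails if it takes over 58 s, if anything falls off the work surface, if the arm or the gripper's body presses on something with over 40 N, if the wrist force passes 120 N, or if a joint passes its speed limit or range.

## Working session

There is one attempt and no reset: what is moved stays moved. The work goes in short steps, Python scripts to look and compute and a tool call to move; the robot and the scene stay as the last step left them, time stands still between calls to the robot, and variables do not carry over. Pictures are saved under pics/ and viewed, at most 10 in all, crops included, and the job is handed in when it is done.

Besides the shell and the picture viewer there is one more tool, called after "Emit:" by a JSON object that holds its "fn" and its "kwargs", one argument or row to a line. send_rows: Moves the arm, as the interface text tells. Its arguments: {"type":"object","properties":{"targets":{"type":"array","items":{"type":"array"}},"grip_force":{"type":"number"}},"required":["targets"]}

```bash
mkdir -p pics; cat > h.py <<'E'
import numpy as np, cv2, json
from scipy.spatial.transform import Rotation as R
from cell import observe, imaging, ctrl
def cap(n,fn):
    s=observe(); c=imaging.capture(n); cv2.imwrite(fn+'.png',c['frame'])
    d={k:(np.asarray(v).tolist()) for k,v in c.items() if k!='frame'}
    d['s']={k:np.asarray(v).tolist() for k,v in s.items()}
    json.dump(d,open(fn+'.json','w')); return c['frame'],d
def ray(d,u,v):
    if 'tool_from_camera' in d:
        T=np.array(d['tool_from_camera']); a=np.array([(u-d['cx'])/d['fx'],(v-d['cy'])/d['fy']]); r=np.hypot(*a)
        p=np.r_[a*np.sinc(r/np.pi),np.cos(r)]; p=p*[1,-1,-1]
        Rt=R.from_quat(d['s']['orientation']).as_matrix(); 
        return Rt@T[:3,3]+d['s']['eef_pos'], Rt@T[:3,:3]@p
    p=np.array([(u-d['cx'])/d['fx'],-(v-d['cy'])/d['fy'],-1])
    return np.array(d['position']), R.from_quat(d['orientation']).apply(p)
def onz(d,u,v,z=0):
    o,r=ray(d,u,v); return o+r*(z-o[2])/r[2]
def tri(L):
    A=0;b=0
    for d,u,v in L:
        o,r=ray(d,u,v); r=r/np.linalg.norm(r);P=np.eye(3)-np.outer(r,r);A=A+P;b=b+P@o
    return np.linalg.solve(A,b)
def load(fn): return json.load(open(fn+'.json'))
E
python3 - <<'E'
from h import *
for n in ['scene','side','wrist']:
    f,d=cap(n,'pics/'+n+'0'); print(n,{k:np.round(v,3).tolist() for k,v in d.items() if k!='s'})
s=observe();print(s['eef_pos'],s['orientation'],s['force'])
f=[cv2.imread(f'pics/{n}0.png') for n in ['scene','side']]
E
```

```text
scene {'fx': 487.686, 'fy': 487.686, 'cx': 322.599, 'cy': 204.466, 'position': [1.245, -0.6, 1.18], 'orientation': [0.296, 0.135, 0.374, 0.868]}
side {'fx': 430.563, 'fy': 430.563, 'cx': 319.847, 'cy': 200.51, 'position': [0.52, 0.978, 1.026], 'orientation': [-0.013, 0.391, 0.92, -0.011]}
wrist {'fx': 309.707, 'fy': 309.707, 'cx': 319.903, 'cy': 193.772, 'tool_from_camera': [[-0.001, 0.967, 0.257, 0.07], [1.0, 0.001, 0.001, 0.001], [0.001, 0.257, -0.966, -0.162], [0.0, 0.0, 0.0, 1.0]]}
[ 0.14954465 -0.60638247  0.22173586] [-1.20545943e-01  9.92707402e-01  8.14700751e-04 -1.58721391e-04] [-0.16257697 -0.71842023  0.0081956 ]
```

View pics/scene0.png

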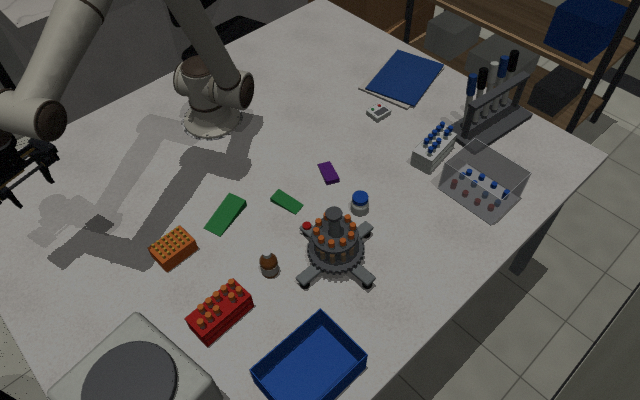

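View pics/side0.png

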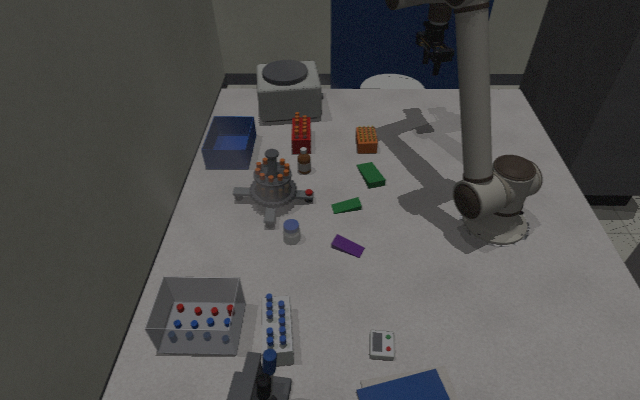

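The red cap is at scene (306,226) and side (309,195). The small green wedge is at scene (286,201) and side (346,206). Its larger look-alike is at scene (226,214). I'll enlarge both views.

```bash
python3 - <<'E'
from h import *
a=cv2.imread('pics/scene0.png')[180:280,250:390]; b=cv2.imread('pics/side0.png')[150:250,230:370]
r=lambda x:cv2.resize(x,None,fx=5.7,fy=3*1,interpolation=3)
r=lambda x:cv2.resize(x,None,fx=4.2,fy=3,interpolation=3)
a=cv2.imread('pics/scene0.png')[185:245,265:365]; b=cv2.imread('pics/side0.png')[175:227,270:370]
r=lambda x:cv2.resize(x,None,fx=5,fy=5,interpolation=3)
cv2.imwrite('pics/c0.png',cv2.convertScaleAbs(np.vstack([r(a),r(b)]),alpha=1.6))
for n in ['scene0','side0']:
    f=cv2.imread(f'pics/{n}.png');d=load('pics/'+n);h=cv2.cvtColor(f,cv2.COLOR_BGR2HSV)
    for nm,lo,hi in [('green',(45,90,30),(85,255,255)),('red',(170,120,60),(180,255,255))]:
        k,l,st,ce=cv2.connectedComponentsWithStats(cv2.inRange(h,lo,hi))
        for i in range(1,k):
            if st[i,4]>20:
                c,q=cv2.findContours((l==i).astype(np.uint8),0,2)[0][0],0
                bx=cv2.boxPoints(cv2.minAreaRect(c))
                print(n,nm,st[i,4],ce[i].round(1),onz(d,*ce[i],0.006 if nm=='green' else .043).round(4),bx.round(1).tolist() if nm=='green' else '')
E
```

```text
scene0 green 398 [286.1 201.4] [ 0.4771 -0.0567  0.006 ] [[269.29998779296875, 199.6999969482422], [276.8999938964844, 187.6999969482422], [303.1000061035156, 204.3000030517578], [295.5, 216.3000030517578]]
scene0 green 875 [225.4 214. ] [ 0.3874 -0.2211  0.006 ] [[203.3000030517578, 227.5], [230.8000030517578, 189.6999969482422], [248.0, 202.1999969482422], [220.5, 240.0]]
side0 green 422 [371.1 174.8] [ 0.3849 -0.2144  0.006 ] [[356.79998779296875, 165.10000610351562], [372.20001220703125, 156.89999389648438], [386.1000061035156, 182.89999389648438], [370.70001220703125, 191.10000610351562]]
side0 green 305 [346.6 205.6] [ 0.4761 -0.0542  0.006 ] [[331.20001220703125, 204.1999969482422], [358.0, 196.6999969482422], [361.29998779296875, 208.60000610351562], [334.6000061035156, 216.10000610351562]]
```

View pics/c0.png

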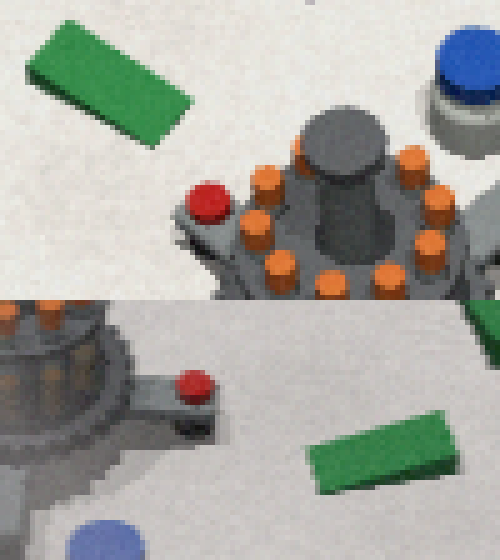

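The crop shows that the wedge's thin end already faces the cap roughly: scene thin corners are at about (303,205) and (295,214), with the thick end away to the left. I'll triangulate these points next.

```bash
python3 - <<'E'
from h import *
S=load('pics/scene0');D=load('pics/side0')
s=lambda x,y:(S,265+(x+.5)/5-.5,185+(y+.5)/5-.5)
d=lambda x,y:(D,270+(x+.5)/5-.5,175+(y-300+.5)/5-.5)
print('cap',tri([s(209,197),d(195,381)]).round(4))
cols=tri([s(343,143),(D,271.5,153)]); print('col',cols.round(4))
for n,p,q,z in [('thinA',s(192,100),d(318,493),.0016),('thinB',s(153,147),d(308,447),.0016),('thickA',s(70,20),d(458,455),.018),('thickB',s(28,66),d(443,411),.018)]:
    print(n,tri([p,q]).round(4),onz(*p,z).round(4),onz(*q,z).round(4))
o=observe(); print(R.from_quat(o['orientation']).as_matrix().round(3))
E
```

```text
cap [ 0.6047 -0.0856  0.0431]
col [ 0.7155 -0.0863  0.2015]
thinA [ 5.201e-01 -2.440e-02  1.000e-04] [ 0.5199 -0.0253  0.0016] [ 0.5209 -0.0223  0.0016]
thinB [ 0.5289 -0.0661  0.0006] [ 0.5306 -0.0664  0.0016] [ 0.528  -0.0658  0.0016]
thickA [ 0.4283 -0.0451  0.0157] [ 0.4304 -0.0461  0.018 ] [ 0.4282 -0.043   0.018 ]
thickB [ 0.4375 -0.0873  0.0152] [ 0.4407 -0.0884  0.018 ] [ 0.4367 -0.0853  0.018 ]
[[-0.971 -0.239 -0.001]
 [-0.239  0.971  0.002]
 [ 0.     0.002 -1.   ]]
```

```bash
python3 - <<'E'
from h import *
S=load('pics/scene0');D=load('pics/side0')
for n,p,q in [('bottle base-ish',(267.5,270),(304,170)),('jar lid',(360,197),(291,227)),('tipbox',(172,245),(367,138))]:
    print(n,tri([(S,*p),(D,*q)]).round(3),onz(S,*p,.06).round(3),onz(D,*q,.06).round(3))
o=observe(); Rm=R.from_quat(o['orientation']).as_matrix()
t=np.array([0.460,-0.058,0.12]); print('shift units',(Rm.T@(t-o['eef_pos'])/.03).round(2))
E
```

```text
bottle base-ish [ 0.627 -0.249  0.   ] [ 0.655 -0.268  0.06 ] [ 0.624 -0.174  0.06 ]
jar lid [0.649 0.09  0.055] [0.651 0.087 0.06 ] [0.649 0.095 0.06 ]
tipbox [ 0.392 -0.404  0.033] [ 0.412 -0.408  0.06 ] [ 0.396 -0.365  0.06 ]
shift units [-14.42  15.27   3.41]
```

Emit:
{"fn": "send_rows", "kwargs": {
  "targets": [
    [[0,0,0],[-14.4,15.3,1],87],
    [[0,0,0],[-14.4,15.3,1],87],
    [[0,0,0],[-14.4,15.3,1],87],
    [[0,0,0],[-14.4,15.3,1],87],
    [[0,0,0],[-14.4,15.3,1],87],
    [[0,0,0],[-14.4,15.3,1],87],
    [[0,0,0],[-14.4,15.3,1],87],
    [[0,0,0],[-14.4,15.3,1],87],
    [[0,0,0],[-14.4,15.3,1],87],
    [[0,0,0],[-14.4,15.3,1],87],
    [[0,0,0],[-14.4,15.3,1],87],
    [[0,0,0],[-14.4,15.3,1],87]
  ]
}}

```text
time_s: 1.35
eef_pos: [0.4444, -0.0826, 0.1941]
orientation: [-0.121, 0.993, 0.0, 0.0]
force: [0.7, 0.2, 0.0]
finger_gap: 0.0868
gripper_force: 0.0
```

Emit:
{"fn": "send_rows", "kwargs": {
  "targets": [
    [[0,0,0],[0,0,0],87],
    [[0,0,0],[0,0,0],87],
    [[0,0,0],[0,0,0],87]
  ]
}}

```text
time_s: 1.65
eef_pos: [0.4433, -0.0852, 0.1938]
orientation: [-0.12, 0.993, 0.0, -0.0]
force: [0.2, 0.5, 0.3]
finger_gap: 0.087
gripper_force: 0.0
```

```bash
python3 - <<'E'
from h import *
f,d=cap('wrist','pics/w1')
cv2.imwrite('pics/w1v.png',cv2.convertScaleAbs(cv2.resize(f,(800,500),interpolation=3),alpha=1.5))
E
```

```text
(no output)
```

View pics/w1v.png

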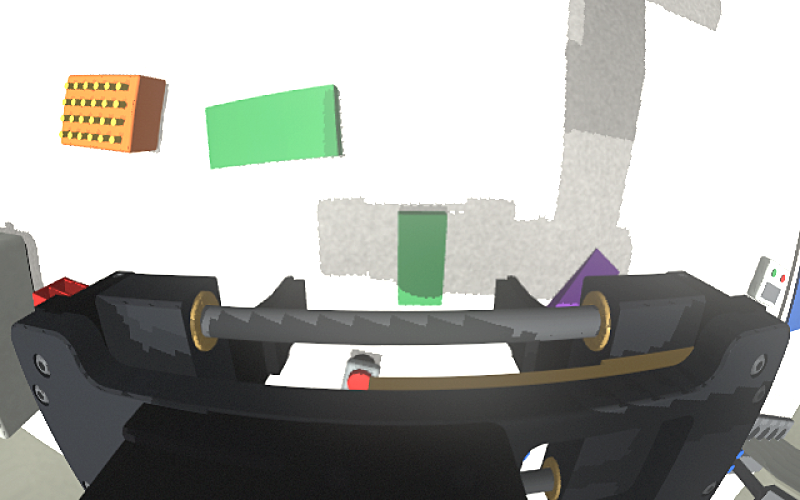

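The wrist view shows the wedge with its thick edge at view (398–447, 211) and its thin edge at (398–443, 305). The cap is at (359,378), partly hidden.

```bash
python3 - <<'E'
from h import *
d=load('pics/w1')
P={}
for n,u,v,z in [('kA',398,212,.018),('kB',447,212,.018),('nA',398,304,.0016),('nB',443,305,.0016),('cap',359,371,.043)]:
    P[n]=onz(d,(u+.5)/1.25-.5,(v+.5)/1.25-.5,z); print(n,P[n].round(4))
k=(P['kA']+P['kB'])/2;n=(P['nA']+P['nB'])/2;print(k,n,np.linalg.norm((n-k)[:2]),np.arctan2(*(n-k)[1::-1]))
s=observe();Rm=R.from_quat(s['orientation']).as_matrix()
print(s['eef_pos'],Rm.round(3).tolist())
for m in (k+n)/2,k+(n-k)*.35: m[2]=.003;print((Rm.T@(m-s['eef_pos'])/.03).round(2))
E
```

```text
kA [ 0.4358 -0.0885  0.018 ]
kB [ 0.4253 -0.0462  0.018 ]
nA [ 0.5288 -0.066   0.0016]
nB [ 0.5194 -0.0219  0.0016]
cap [ 0.5892 -0.0896  0.043 ]
[ 0.43058497 -0.06736551  0.018     ] [ 0.52409331 -0.04393525  0.0016    ] 0.09639910110681892 0.2455138118673778
[ 0.44323961 -0.08557918  0.19391709] [[-0.971, -0.238, -0.001], [-0.238, 0.971, -0.0], [0.001, 0.0, -1.0]]
[-1.34  0.7   6.36]
[-0.86  0.7   6.36]
```

Emit:
{"fn": "send_rows", "kwargs": {
  "targets": [
    [[0,0,0],[-1.1,0.7,1],87],
    [[0,0,0],[-1.1,0.7,2.5],87],
    [[0,0,0],[-1.1,0.7,4],87],
    [[0,0,0],[-1.1,0.7,5],87],
    [[0,0,0],[-1.1,0.7,5.7],87],
    [[0,0,0],[-1.1,0.7,6.1],87],
    [[0,0,0],[-1.1,0.7,6.3],87],
    [[0,0,0],[-1.1,0.7,6.3],87],
    [[0,0,0],[-1.1,0.7,6.3],87]
  ]
}}

```text
time_s: 2.6
eef_pos: [0.4714, -0.0569, 0.0057]
orientation: [-0.12, 0.993, 0.0, 0.001]
force: [0.0, 0.6, -0.2]
finger_gap: 0.0871
gripper_force: 0.0
```

Emit:
{"fn": "send_rows", "kwargs": {
  "targets": [
    [[0,0,0],[0,0,0],46],
    [[0,0,0],[0,0,0],46],
    [[0,0,0],[0,0,0],46],
    [[0,0,0],[0,0,0],46],
    [[0,0,0],[0,0,0],46],
    [[0,0,0],[0,0,0],46],
    [[0,0,0],[0,0,0],46],
    [[0,0,0],[0,0,0],46]
  ],
  "grip_force": 3
}}

```text
time_s: 3.4
eef_pos: [0.471, -0.0564, 0.005]
orientation: [-0.121, 0.993, -0.0, 0.0]
force: [0.3, 0.3, 0.5]
finger_gap: 0.0463
gripper_force: 0.2
```

Emit:
{"fn": "send_rows", "kwargs": {
  "targets": [
    [[0,0,0.5],[0.08,-0.15,0],46],
    [[0,0,1],[0.15,-0.3,0],46],
    [[0,0,1.5],[0.23,-0.5,0],46],
    [[0,0,2],[0.3,-0.65,0],46],
    [[0,0,2.4],[0.37,-0.8,0],46],
    [[0,0,2.76],[0.43,-0.91,0],46],
    [[0,0,2.76],[0.43,-0.91,0],46],
    [[0,0,2.76],[0.43,-0.91,0],44],
    [[0,0,2.76],[0.43,-0.91,0],43],
    [[0,0,2.76],[0.43,-0.91,0],43],
    [[0,0,2.76],[0.43,-0.91,0],43]
  ]
}}

```text
time_s: 4.5
eef_pos: [0.4649, -0.0859, 0.005]
orientation: [-0.001, 1.0, -0.0, -0.0]
force: [-0.8, -1.4, -0.4]
finger_gap: 0.0451
gripper_force: 2.9
```

Emit:
{"fn": "send_rows", "kwargs": {
  "targets": [
    [[0,0,0],[0,0,0],70],
    [[0,0,0],[0,0,0],70],
    [[0,0,0],[0,0,0],70],
    [[0,0,0],[0,0,0],70],
    [[0,0,0],[0,0,-0.6],70],
    [[0,0,0],[0,0,-2],70],
    [[0,0,0],[0,0,-3.5],70],
    [[0,0,0],[1,0,-4.5],70],
    [[0,0,0],[2.5,0,-4.5],70],
    [[0,0,0],[2.5,0,-4.5],70],
    [[0,0,0],[2.5,0,-4.5],70]
  ]
}}

```text
time_s: 5.6
eef_pos: [0.3893, -0.0862, 0.1405]
orientation: [-0.001, 1.0, 0.0, 0.001]
force: [0.1, 0.1, 0.6]
finger_gap: 0.0701
gripper_force: 0.0
```

```bash
python3 - <<'E'
from h import *
f,d=cap('wrist','pics/w2');g,_=cap('scene','pics/scene2');h,_=cap('side','pics/side2')
w=cv2.resize(f,(800,500),interpolation=3)
cv2.imwrite('pics/w2v.png',cv2.convertScaleAbs(w,alpha=1.2))
r=lambda x:cv2.resize(x,(400,300),interpolation=3)
print(d['s']['eef_pos'],R.from_quat(d['s']['orientation']).as_matrix().round(3).tolist())
E
```

```text
[0.3893319906148284, -0.08616146693559262, 0.14048503685698957] [[-1.0, -0.001, 0.001], [-0.001, 1.0, 0.0], [-0.001, 0.0, -1.0]]
```

View pics/w2v.png

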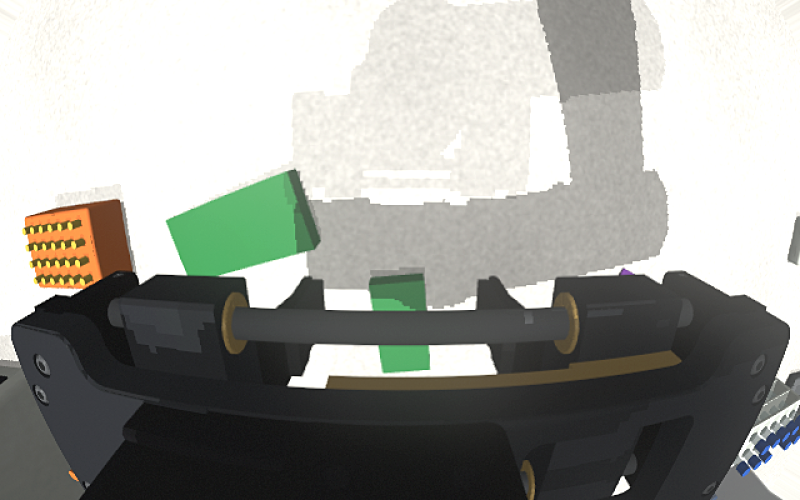

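The wedge is now roughly aligned but still slightly skewed: thick edge at view (370,277)–(423,272), thin edge at (383,373)–(430,370). I'll measure the residual skew.

```bash
python3 - <<'E'
from h import *
d=load('pics/w2');P=[]
for u,v,z in [(370,278,.018),(424,273,.018),(383,372,.0016),(430,369,.0016)]:
    P.append(onz(d,(u+.5)/1.25-.5,(v+.5)/1.25-.5,z)); print(P[-1].round(4))
k=(P[0]+P[1])/2;n=(P[2]+P[3])/2;print(k,n,np.arctan2(*(n-k)[1::-1]))
for nm in ['scene2','side2']:
    f=cv2.imread(f'pics/{nm}.png');d=load('pics/'+nm);h=cv2.cvtColor(f,cv2.COLOR_BGR2HSV)
    k,l,st,ce=cv2.connectedComponentsWithStats(cv2.inRange(h,(45,90,30),(85,255,255)))
    for i in range(1,k):
        if st[i,4]>20: print(nm,st[i],onz(d,*ce[i],.006).round(4))
    m=cv2.inRange(h,(0,150,60),(4,255,255))|cv2.inRange(h,(174,150,60),(180,255,255))
    m[:, :290]=0;m[:,325:]=0;m[:180]=0;m[250:]=0
    ys,xs=np.nonzero(m);print('cap',len(xs),xs.mean(),ys.mean(),xs.min(),xs.max(),ys.min(),ys.max(),onz(d,xs.mean(),ys.mean(),.040))
E
```

```text
[ 0.4241 -0.1092  0.018 ]
[ 0.4199 -0.067   0.018 ]
[ 0.5232 -0.1013  0.0016]
[ 0.5199 -0.0581  0.0016]
[ 0.42196663 -0.08808243  0.018     ] [ 0.52154698 -0.07969144  0.0016    ] 0.08406500084553033
scene2 [204 193  43  43 872] [ 0.3874 -0.2212  0.006 ]
scene2 [263 193  32  27 404] [ 0.4735 -0.0849  0.006 ]
cap 50 306.4 225.0 303 310 222 229 [ 0.60594265 -0.08652785  0.04      ]
side2 [357 164  28  24 306] [ 0.3878 -0.2041  0.006 ]
side2 [333 193  29  13 285] [ 0.472  -0.0825  0.006 ]
cap 25 308.6 191.36 306 311 189 193 [ 0.60460488 -0.08637728  0.04      ]
```

Emit:
{"fn": "send_rows", "kwargs": {
  "targets": [
    [[0,0,0],[-1.3,0,0.5],70],
    [[0,0,0],[-2.5,0,1.5],70],
    [[0,0,0],[-2.5,0,3],70],
    [[0,0,0],[-2.5,0,4],70],
    [[0,0,0],[-2.5,0,4.4],60],
    [[0,0,0],[-2.5,0,4.5],50],
    [[0,0,0],[-2.5,0,4.5],40],
    [[0,0,0],[-2.5,0,4.5],40],
    [[0,0,0],[-2.5,0,4.5],40],
    [[0,0,0],[-2.5,0,4.5],40],
    [[0,0,0],[-2.5,0,4.5],40],
    [[0,0,0],[-2.5,0,4.5],40]
  ],
  "grip_force": 8
}}

```text
time_s: 6.95
eef_pos: [0.4653, -0.086, 0.0056]
orientation: [-0.001, 1.0, 0.0, 0.001]
force: [-0.2, 0.3, 1.7]
finger_gap: 0.0451
gripper_force: 7.7
```

Emit:
{"fn": "send_rows", "kwargs": {
  "targets": [
    [[0,0,0],[0,0,0],40],
    [[0,0,0],[0,0,0],40],
    [[0,0,0],[0,0,0],40],
    [[0,0,0],[0,0,0],40]
  ]
}}

```text
time_s: 7.35
eef_pos: [0.4653, -0.086, 0.0055]
orientation: [-0.001, 1.0, -0.0, 0.0]
force: [-1.1, 0.9, 6.1]
finger_gap: 0.0448
gripper_force: 7.7
```

Emit:
{"fn": "send_rows", "kwargs": {
  "targets": [
    [[0,0,0],[0,0,0],75],
    [[0,0,0],[0,0,0],75],
    [[0,0,0],[0,0,0],75],
    [[0,0,0],[0,0,0],75],
    [[0,0,0],[0,0,-0.6],75],
    [[0,0,0],[0,0,-2],75],
    [[0,0,0],[0,0,-3.5],75],
    [[0,0,0],[1,0,-4.5],75],
    [[0,0,0],[2.5,0,-4.5],75],
    [[0,0,0],[2.9,0,-4.5],75],
    [[0,0,0],[2.9,0,-4.5],75]
  ]
}}

```text
time_s: 8.45
eef_pos: [0.376, -0.0863, 0.1401]
orientation: [-0.001, 1.0, 0.0, -0.0]
force: [0.2, -0.9, -1.3]
finger_gap: 0.0752
gripper_force: 0.0
```

```bash
python3 - <<'E'
from h import *
f,d=cap('wrist','pics/w3')
cv2.imwrite('pics/w3v.png',cv2.convertScaleAbs(cv2.resize(f[180:320,240:400],(800,600*7//6-100),interpolation=3)[:600],alpha=1.2))
cv2.imwrite('pics/w3v.png',cv2.convertScaleAbs(cv2.resize(f[190:310,240:400],(800,600),interpolation=3),alpha=1.2))
print(d['s']['eef_pos'])
E
```

```text
[0.37598946218193185, -0.0862751772686418, 0.14011885372778246]
```

View pics/w3v.png

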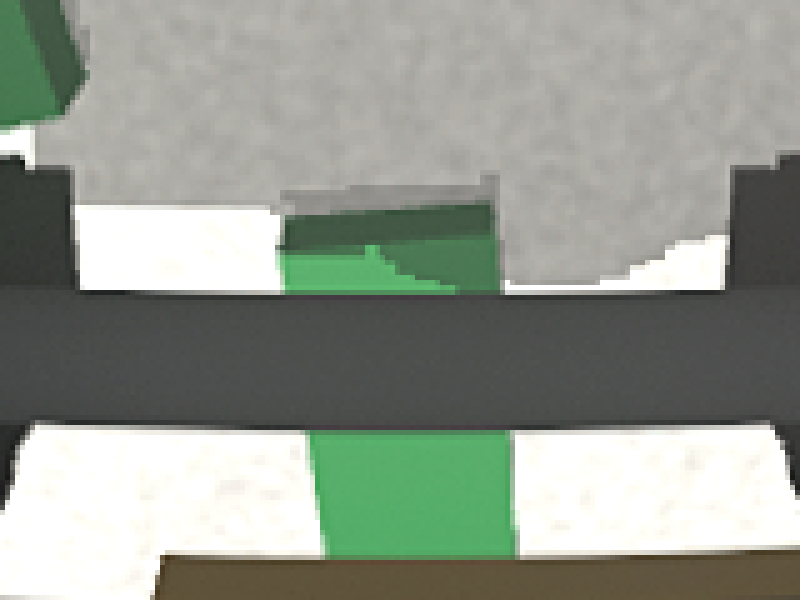

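```bash
python3 - <<'E'
from h import *
d=load('pics/w3')
q=lambda x,y,z:onz(d,240+(x+.5)/5-.5,190+(y+.5)/5-.5,z)
a,b=q(284,250,.018),q(497,235,.018);c,e=q(283,217,0),q(495,203,0)
print(a,b,c,e,(a+b)/2,-np.arctan2((b-a)[0],(b-a)[1]),-np.arctan2((e-c)[0],(e-c)[1]))
# side edges lower: left (310,432)->(328,556), right (512,432)->(517,556)
for x,y in [(310,432),(328,556),(512,432),(517,556)]:
    z=.008
    for _ in range(5): p=q(x,y,z); z=.018-.0164*(p[0]-.424)/.095
    print(p)
E
```

```text
[ 0.42880835 -0.10920338  0.018     ] [ 0.42551044 -0.06684468  0.018     ] [ 0.42901274 -0.11070539  0.        ] [ 0.42579406 -0.06621785  0.        ] [ 0.4271594  -0.08802403  0.018     ] 0.07769997747000823 0.07222426900672764
[ 0.47591043 -0.1055616   0.00903853]
[ 0.5132698  -0.10271288  0.00259019]
[ 0.47595459 -0.06187851  0.0090309 ]
[ 0.51343939 -0.05911794  0.00256092]
```

Emit:
{"fn": "send_rows", "kwargs": {
  "targets": [
    [[0,0,-0.86],[-1.5,0.06,0.5],75],
    [[0,0,-0.86],[-3,0.06,1.5],75],
    [[0,0,-0.86],[-3,0.06,3],75],
    [[0,0,-0.86],[-3,0.06,4],75],
    [[0,0,-0.86],[-3,0.06,4.4],60],
    [[0,0,-0.86],[-3,0.06,4.5],50],
    [[0,0,-0.86],[-3,0.06,4.5],42],
    [[0,0,-0.86],[-3,0.06,4.5],42],
    [[0,0,-0.86],[-3,0.06,4.5],42],
    [[0,0,-0.86],[-3,0.06,4.5],42],
    [[0,0,-0.86],[-3,0.06,4.5],42],
    [[0,0,-0.86],[-3,0.06,4.5],42]
  ],
  "grip_force": 4
}}

```text
time_s: 9.7
eef_pos: [0.4688, -0.0841, 0.0059]
orientation: [-0.038, 0.999, 0.0, 0.001]
force: [-0.2, -0.2, 3.9]
finger_gap: 0.0438
gripper_force: 4.0
```

Emit:
{"fn": "send_rows", "kwargs": {
  "targets": [
    [[0,0,0.2],[0,0,0],42],
    [[0,0,0.4],[0,-0.02,0],42],
    [[0,0,0.6],[0,-0.04,0],42],
    [[0,0,0.86],[0,-0.06,0],42],
    [[0,0,0.86],[0,-0.06,0],42],
    [[0,0,0.86],[0,-0.06,0],42],
    [[0,0,0.86],[0,-0.06,0],60],
    [[0,0,0.86],[0,-0.06,0],75],
    [[0,0,0.86],[0,-0.06,0],75],
    [[0,0,0.86],[0,-0.06,0],75]
  ]
}}

```text
time_s: 10.7
eef_pos: [0.4676, -0.0862, 0.0047]
orientation: [-0.0, 1.0, -0.0, -0.001]
force: [0.2, -0.3, 0.2]
finger_gap: 0.0678
gripper_force: 0.0
```

Emit:
{"fn": "send_rows", "kwargs": {
  "targets": [
    [[0,0,0],[0,0,-0.6],75],
    [[0,0,0],[0,0,-2],75],
    [[0,0,0],[0,0,-3.5],75],
    [[0,0,0],[1,0,-4.5],75],
    [[0,0,0],[2.5,0,-4.5],75],
    [[0,0,0],[3.2,0,-4.5],75],
    [[0,0,0],[3.2,0,-4.5],75]
  ]
}}

```text
time_s: 11.4
eef_pos: [0.3686, -0.0864, 0.14]
orientation: [-0.0, 1.0, 0.0, -0.001]
force: [-0.6, 0.1, 0.3]
finger_gap: 0.0752
gripper_force: 0.0
```

```bash
python3 - <<'E'
from h import *
f,d=cap('wrist','pics/w4')
cv2.imwrite('pics/w4v.png',cv2.convertScaleAbs(cv2.resize(f[190:310,240:400],(800,600),interpolation=3),alpha=1.2))
print(d['s']['eef_pos'])
E
```

```text
[0.3686388147560795, -0.08641652237146212, 0.13999420542333724]
```

View pics/w4v.png

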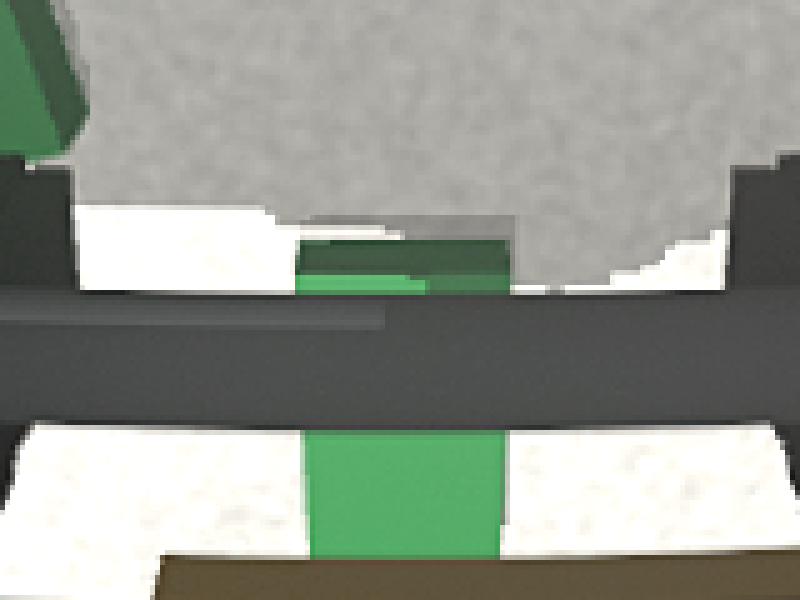

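Emit:
{"fn": "send_rows", "kwargs": {
  "targets": [
    [[0,0,0],[0,0,1],12],
    [[0,0,0],[0,0,2.5],12],
    [[0,0,0],[0,0,3.6],12],
    [[0,0,0],[0,0,4.2],12],
    [[0,0,0],[0,0,4.45],12],
    [[0,0,0],[0,0,4.45],12],
    [[0,0,0],[0,0,4.45],12],
    [[0,0,0],[-0.4,0,4.45],12],
    [[0,0,0],[-0.8,0,4.45],12],
    [[0,0,0],[-1.1,0,4.45],12],
    [[0,0,0],[-1.3,0,4.45],12],
    [[0,0,0],[-1.5,0,4.45],12]
  ]
}}

```text
time_s: 12.65
eef_pos: [0.4176, -0.0861, 0.0066]
orientation: [-0.0, 1.0, 0.0, -0.0]
force: [-1.0, -0.2, 1.0]
finger_gap: 0.0123
gripper_force: 0.3
```

Emit:
{"fn": "send_rows", "kwargs": {
  "targets": [
    [[0,0,0],[-0.25,0,0],12],
    [[0,0,0],[-0.5,0,0],12],
    [[0,0,0],[-0.75,0,0],12],
    [[0,0,0],[-1,0,0],12],
    [[0,0,0],[-1.25,0,0],12],
    [[0,0,0],[-1.5,0,0],12],
    [[0,0,0],[-1.75,0,0],12],
    [[0,0,0],[-2,0,0],12],
    [[0,0,0],[-2.25,0,0],12],
    [[0,0,0],[-2.3,0,0],12],
    [[0,0,0],[-2.3,0,0],12]
  ]
}}

```text
time_s: 13.75
eef_pos: [0.4865, -0.086, 0.0065]
orientation: [-0.0, 1.0, 0.0, 0.0]
force: [-0.5, 0.3, -0.1]
finger_gap: 0.0116
gripper_force: 0.0
```

```bash
python3 - <<'E'
from h import *
f,d=cap('scene','pics/scene5');g,e=cap('side','pics/side5')
r=lambda x:cv2.resize(x,(700,290),interpolation=3)
cv2.imwrite('pics/c5.png',cv2.convertScaleAbs(np.vstack([r(f[195:253,250:390]),r(g[165:223,240:380])]),alpha=1.6))
print(d['s']['eef_pos'],d['s']['force'],d['s']['finger_gap'])
E
```

```text
[0.48647214281567225, -0.08597678507269925, 0.006505639054979161] [-0.5197745409475589, 0.3066234922102874, -0.13471510158706812] 0.01158555653012538
```

View pics/c5.png

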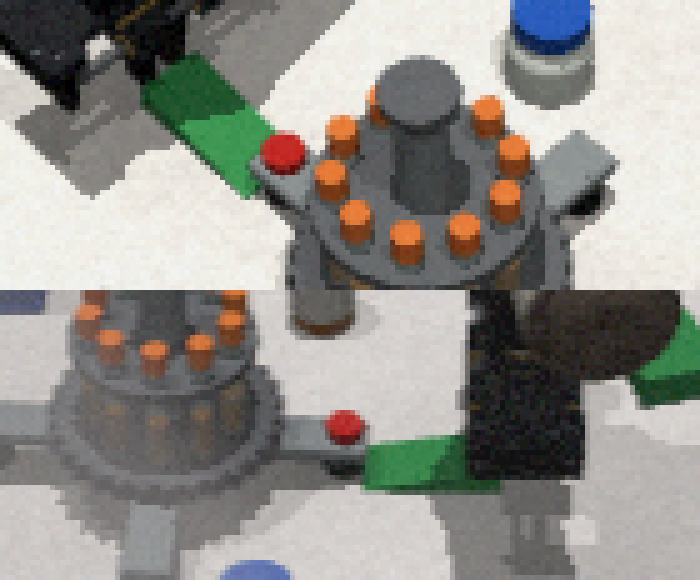

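The wedge is centred on the foot: its thin edge is at crop side (366,448–490) and the foot at about (345,470). I'll push on.

Emit:
{"fn": "send_rows", "kwargs": {
  "targets": [
    [[0,0,0],[-0.1,0,0],12],
    [[0,0,0],[-0.2,0,0],12],
    [[0,0,0],[-0.3,0,0],12],
    [[0,0,0],[-0.4,0,0],12],
    [[0,0,0],[-0.5,0,0],12],
    [[0,0,0],[-0.6,0,0],12],
    [[0,0,0],[-0.7,0,0],12],
    [[0,0,0],[-0.8,0,0],12],
    [[0,0,0],[-0.9,0,0],12],
    [[0,0,0],[-1,0,0],12],
    [[0,0,0],[-1.1,0,0],12]
  ]
}}

```text
time_s: 14.95
eef_pos: [0.5155, -0.0865, 0.0058]
orientation: [0.0, 1.0, -0.0, -0.004]
force: [-5.2, 0.6, 2.6]
finger_gap: 0.0124
gripper_force: 3.0
```

Emit:
{"fn": "send_rows", "kwargs": {
  "targets": [
    [[0,0,0],[-0.08,0,0],12],
    [[0,0,0],[-0.16,0,0],12],
    [[0,0,0],[-0.24,0,0],12],
    [[0,0,0],[-0.3,0,0],12]
  ]
}}

```text
time_s: 15.35
eef_pos: [0.525, -0.0864, 0.0058]
orientation: [0.0, 1.0, -0.0, -0.004]
force: [-4.9, -0.7, 2.6]
finger_gap: 0.0117
gripper_force: 2.7
```

```bash
python3 - <<'E'
from h import *
f,d=cap('scene','pics/scene6');g,e=cap('side','pics/side6')
print(d['s']['eef_pos'],d['s']['force'])
S0=cv2.imread('pics/scene0.png');D0=cv2.imread('pics/side0.png')
# cap & tube tracks
for n,a,b,dd in [('scene',S0,f,d),('side',D0,g,e)]:
    for x in (a,b):
        h=cv2.cvtColor(x,cv2.COLOR_BGR2HSV);m=cv2.inRange(h,(0,150,60),(4,255,255))|cv2.inRange(h,(174,150,60),(180,255,255))
        m[:, :290]=0;m[:,325:]=0;m[:180]=0;m[250:]=0
        ys,xs=np.nonzero(m);print(n,len(xs),xs.mean().round(2),ys.mean().round(2))
# predicted level cap: pixel shift for +7mm in z
E
```

```text
[0.5250221814703837, -0.08636881148995121, 0.005793478445943915] [-4.860088744539596, -0.6543558840289222, 2.643318033845553]
scene 48 306.31 224.9
scene 53 306.81 224.25
side 25 308.6 191.36
side 28 308.11 190.29
```

Emit:
{"fn": "send_rows", "kwargs": {
  "targets": [
    [[0,0,0],[-0.07,0,0],12],
    [[0,0,0],[-0.14,0,0],12],
    [[0,0,0],[-0.2,0,0],12],
    [[0,0,0],[-0.2,0,0],12]
  ]
}}

```text
time_s: 15.85
eef_pos: [0.5345, -0.0859, 0.0063]
orientation: [-0.0, 1.0, 0.0, 0.0]
force: [-2.8, -0.6, -2.1]
finger_gap: 0.0117
gripper_force: 1.2
```

Emit:
{"fn": "send_rows", "kwargs": {
  "targets": [
    [[0,0,0],[-0.04,0,0],12],
    [[0,0,0],[-0.08,0,0],12],
    [[0,0,0],[-0.08,0,0],12]
  ]
}}

```text
time_s: 16.15
eef_pos: [0.5358, -0.086, 0.0062]
orientation: [-0.0, 1.0, -0.0, -0.001]
force: [-4.5, 0.1, -2.2]
finger_gap: 0.0118
gripper_force: 2.1
```

```bash
cat > m.py <<'E'
from h import *
f,d=cap('scene','pics/scene7');g,e=cap('side','pics/side7')
print(d['s']['eef_pos'],d['s']['force'])
def trk(a,b,box):
    # sub-pixel displacement of the column-top patch
    x0,y0,x1,y1=box; w=np.eye(2,3,dtype=np.float32)
    A=cv2.cvtColor(a,6).astype(np.float32)[y0:y1,x0:x1];B=cv2.cvtColor(b,6).astype(np.float32)[y0:y1,x0:x1]
    return cv2.findTransformECC(A,B,w,cv2.MOTION_TRANSLATION,(3,100,1e-5))[1][:,2]
S0=cv2.imread('pics/scene0.png');D0=cv2.imread('pics/side0.png')
for n,a,b,dd,box in [('scene',S0,f,d,(310,200,360,250)),('side',D0,g,e,(245,145,298,190))]:
    def px(p):
        q=R.from_quat(dd['orientation']).inv().apply(p-np.array(dd['position']));return np.array([q[0],-q[1]])/-q[2]*dd['fx']
    o=np.array([.726,-.086,.0]); h=.13
    p=lambda L:px(o+np.array([-h*np.sin(L),0,h*np.cos(L)]))
    j=p(0)-p(.058); t=trk(a,b,box); print(n,'moved',t,'full',j,'lean est',.058*(1-t@j/(j@j)))
E
python3 m.py
```

```text
[0.5358058176524156, -0.08597007708971112, 0.006163519398758539] [-4.497174071112037, 0.12328434846897461, -2.1992095942057963]
scene moved [2.7762125 2.707476 ] full [1.99871672 1.6596435 ] lean est -0.028298593370403365
side moved [-1.3603954   0.01867007] full [-2.32573903 -0.07047779] lean est 0.024119259375690084
```

Emit:
{"fn": "send_rows", "kwargs": {
  "targets": [
    [[0,0,0],[-0.05,0,0],12],
    [[0,0,0],[-0.05,0,0],12]
  ]
}}

```text
time_s: 16.45
eef_pos: [0.5365, -0.086, 0.006]
orientation: [-0.0, 1.0, -0.0, -0.002]
force: [-5.7, -0.0, -3.7]
finger_gap: 0.0118
gripper_force: 2.7
```

Emit:
{"fn": "send_rows", "kwargs": {
  "targets": [
    [[0,0,0],[-0.05,0,0],12],
    [[0,0,0],[-0.05,0,0],12]
  ]
}}

```text
time_s: 16.65
eef_pos: [0.5368, -0.0861, 0.0059]
orientation: [-0.0, 1.0, -0.0, -0.003]
force: [-6.8, 0.5, 0.2]
finger_gap: 0.0121
gripper_force: 3.7
```

```bash
python3 m.py; python3 - <<'E'
from h import *
o=[cv2.resize(cv2.imread(f'pics/{n}.png')[y:y+100,x:x+133],(400,300),interpolation=3) for n,x,y in [('scene0',265,185),('scene7',265,185),('side0',225,135),('side7',225,135)]]
cv2.imwrite('pics/c7.png',cv2.convertScaleAbs(np.vstack([np.hstack(o[:2]),np.hstack(o[2:])]),alpha=1.5))
E
```

```text
[0.5368246605155078, -0.08611126807459465, 0.0058544877847032835] [-6.848996441677208, 0.5235658236588028, 0.1895217941598627]
scene moved [2.7302625 2.7019002] full [1.99871672 1.6596435 ] lean est -0.027429837436259156
side moved [-1.356205    0.01590615] full [-2.32573903 -0.07047779] lean est 0.024221579289697752
```

View pics/c7.png

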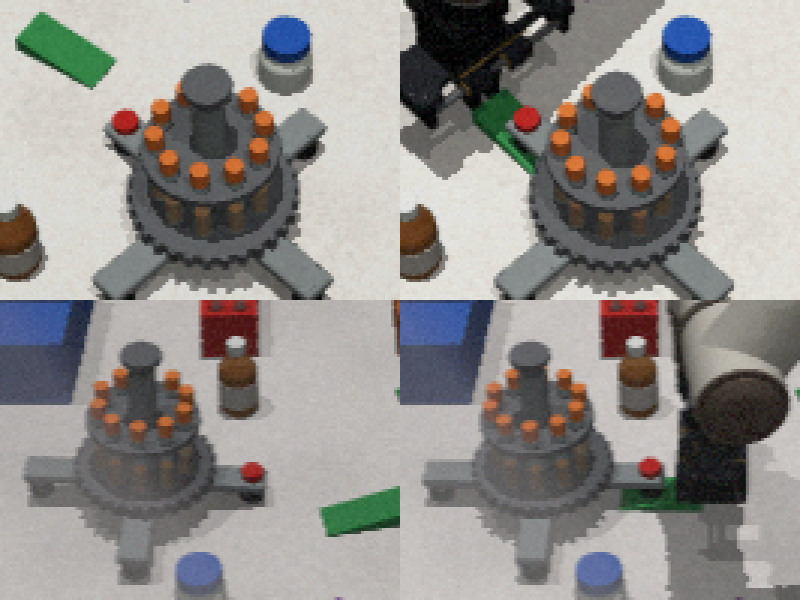

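Emit:
{"fn": "send_rows", "kwargs": {
  "targets": [
    [[0,0,0],[-0.08,0,0],12],
    [[0,0,0],[-0.08,0,0],12],
    [[0,0,0],[-0.08,0,0],12]
  ]
}}

```text
time_s: 17.05
eef_pos: [0.5371, -0.0862, 0.0059]
orientation: [0.0, 1.0, -0.0, -0.005]
force: [-12.4, 1.6, 4.0]
finger_gap: 0.0117
gripper_force: 5.7
```

```bash
sed -i 's/(310,200,360,250)/(324,203,344,219)/;s/(245,145,298,190)/(262,147,282,158)/;s/h=.13/h=.2/' m.py; python3 m.py
```

```text
[0.5370981202149165, -0.08620656900423455, 0.005854485035574973] [-12.384966978458031, 1.5807417890548645, 4.0032930747177415]
scene moved [3.8812711 3.1220002] full [3.20921682 2.59148784] lean est -0.012038396381067998
side moved [-3.7586849   0.03261013] full [-3.70735409 -0.11064211] lean est -0.0007355095391413258
```

Force climbed to 12.4 N with almost no travel, and the tracked column shows the full 0.058 rad recovered. The carousel is level, so I'll retreat.

Emit:
{"fn": "send_rows", "kwargs": {
  "targets": [
    [[0,0,0],[0.15,0,0],12],
    [[0,0,0],[0.4,0,0],12],
    [[0,0,0],[1,0,0],12],
    [[0,0,0],[2,0,0],12],
    [[0,0,0],[3,0,-0.5],12],
    [[0,0,0],[3,0,-2],12],
    [[0,0,0],[3,0,-3.5],12],
    [[0,0,0],[3,0,-4],12],
    [[0,0,0],[3,0,-4],12],
    [[0,0,0],[3,0,-4],12]
  ]
}}

```text
time_s: 18.15
eef_pos: [0.4532, -0.0857, 0.1274]
orientation: [-0.001, 1.0, 0.0, 0.002]
force: [-0.3, 0.6, -0.8]
finger_gap: 0.0123
gripper_force: 0.0
```

```bash
python3 m.py; python3 - <<'E'
from h import *
o=[cv2.resize(cv2.imread(f'pics/{n}.png')[y:y+75,x:x+100],(400,300),interpolation=3) for n,x,y in [('scene7',265,190),('side7',255,145)]]
cv2.imwrite('pics/c8.png',cv2.convertScaleAbs(np.hstack(o),alpha=1.5))
E
```

```text
[0.45323814564629983, -0.0857434662506648, 0.12738900779742415] [-0.3417456483401309, 0.5566416425283072, -0.8014596903325037]
scene moved [3.371016 2.441979] full [3.20921682 2.59148784] lean est -0.000449271171105202
side moved [-3.7660978  -0.02193035] full [-3.70735409 -0.11064211] lean est -0.0008768202969052435
```

View pics/c8.png

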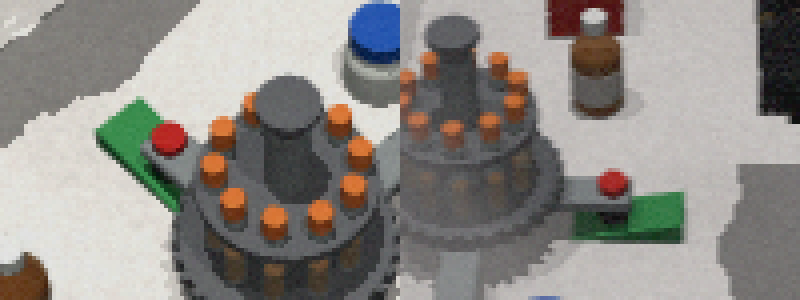

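The wedge stays under the foot, centred on it, and both views put the lean at about 0 rad. The arm is clear, so I'm handing in.

```bash
python3 -c "from cell import ctrl; print(ctrl.sign_off())"
```

```text
the job is handed in; nothing more can be done
None
```

The job is handed in, though no verdict came back: the wedge is centred under the short foot, the carousel's lean measured about 0 rad (within ±0.001) in both fixed cameras, and the arm is clear.

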